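# Dock the purple filling head

## Robot

A 6-joint arm with a two-finger parallel gripper is mounted at the origin on the work surface. World frame = base frame: x ahead of the robot, y to its left, z up, the work surface at z = 0. Lengths are in m, angles in rad, forces in N, time in s.
With the tool pointing down it reaches from about 0.35 to 0.875 m from the base axis. Payload 4.2 kg.
Tool frame: the origin (TCP) lies at the very end of the fingers, on their centre line; the grasp point (between the pads) lies manip.grip_point_offset behind it (manip.grip_point_offset is the distance from the TCP to the grasp point, in m); x points along the fingers, y is the direction in which the jaws open and shut, and the axes are right-handed (so a half turn about x gives the same grasp; the last joint's range is limited). The gripper opens to 87 mm and grips with 3 to 60 N. Pads are 19 mm wide; open, the fingers measure 117 mm over their backs; the gripper's body (75 mm by 190 mm) begins 51 mm behind the grasp point.
Start: joints at [-0.847, 0.385, 0.008, 0, -1.194, -0.259], TCP at [0.28, -0.559, 0.223] pointing down, gripper open.
Joint ranges: [-3.14, 3.14], [-1.21, 2.06], [-1.07, 1.41], [-3.16, 2.05], [-2.99, -0.16], [-3.1, 3.1]. Speed limits (rad/s): [2.79, 2.79, 3.14, 3.14, 3.14, 3.14].

## Interface

Orientations are given as a 3x3 rotation matrix whose columns are the frame's x, y, z axes.
In Python, from station import manip gives the robot as it stands.
- The arm moves only by the tool step_arm, never from a script. Its arguments are lists of equal length, an entry for each row: "linear": the shift along the tool's x, y, z in mm, a list of three; "twist": the turn about the tool's x in degrees; "jaw": the opening, from 0 (shut) to 1 (fully open). A call has 1 to 12 rows; each row is the pose to reach, as a shift and turn from the pose commanded when the call began, along the tool's axes at that moment; what a row does not reach only later rows make up. A row lasts 1/8 s, in which the tool goes at most 62.5 mm and 10.7 degrees, less where a joint would pass 70% of its speed; a pose out of reach is approached as far as the arm can. A call with a gripper value outside its range is refused whole. The fingers move at their own pace and stop on an object; the grip force is fixed at half the most. Time passes only in rows, so rows that repeat a pose let the fingers close. It gives the time, the measured TCP pose, the force and the opening at its end, in the units of the state.
- manip.get_state(): the state, without advancing time (a new reading comes with each control period).
- manip.grab_frame(name): name is "side" or "top" or "wrist"; returns a dict with "color" (384x512x3 uint8, blue, green, red), "range_z" (384x512 float32, m along the optical axis (not along the pixel's ray), 0 where there is no reading), "K" (3x3 intrinsics, pixels), "distortion" ([k1, k2, p1, p2, k3] as OpenCV has them; the pictures are not rectified), "R" (3x3) and "t" (3): a world point X has camera coordinates R X + t; the wrist camera has in their place "T_tool_cam" (4x4, takes a point from camera to tool coordinates, whose origin is the TCP and whose axes are the tool frame's). Camera axes: x right, y down, z forward; pixel columns grow to the right and rows downward; lengths in m; the calibration is good to about 2 mm. A picture is of the moment at which its call begins: read the wrist's pose just before it.
- manip.job_done(): hands the job in, once; it reports no verdict.
The state is a dict: "time_s": time; "joints": joint angles; "qd": joint speeds; "effort": joint torques, N m; "tool_pos": TCP position; "ee_rot": TCP orientation; "contact_force": force on the tool from outside, world axes, zero at the start; "wrist_torque": the same for the moment, N m; "opening": finger opening in m.
Only numpy, scipy, OpenCV 4.12 (cv2) and the standard library are available. Lean on these libraries where they do the work, as an engineer would, in place of code of your own. Each camera call takes 0.05 s, during which the arm holds its last target. There are 200 camera calls.

## Task

Three bottle-filling heads stand on the cellar table. Slide the purple one upright into the slotted plate of the metal dock until its neck is at the closed end of the slot, with its foot flange captured under the plate and standing on the dock's base, and let go. Leave the white and the yellow heads where they stand.

Things in the scene. Friction and masses are not known exactly. Their poses are not given: they have to be found in the camera images.
- purple_head_center (a point): Filling head with purple grip, upright and loose on the table, round, 110 mm tall, 0.2 to 0.45 kg. From below: steel foot flange 66 mm across, 8 mm thick; steel neck 22 mm across with a thin spring; from 50 mm up the purple grip, 36 mm across between 58 and 98 mm, tapering to a 28 mm top. Grip it there from above, 80 mm up. The point is on its axis, 55 mm above the underside; z is the axis, up.
- white_head_center (a point): filling head of the same shape and size as the purple one but with a white grip; a bystander. The point is half-way up, 55 mm above its underside.
- yellow_head_center (a point): filling head of the same shape and size as the purple one but with a yellow grip; a bystander. The point is half-way up, 55 mm above its underside.
- dock: Fixed low metal stand, 160 mm (x) by 146 mm (y), 36 mm high with 3 mm screw heads on top; origin at its underside's centre. Dark base sheet 6 mm thick (a step up from the table). Over it a light plate 6 mm thick, its underside 24 mm above the base; free width below it 134 mm. A 42 mm wide slot runs in from the -x edge of the plate, the mouth. +x points into the slot, z up.
- dock_seat (a point): Where the docked head's foot belongs: centre of the flange's underside, on the base's upper face, 6 mm above the table. Axes as the dock's: +x is the sliding direction. Along x from here: closed end of the slot +16 mm (a neck touches it with its axis 5 mm beyond this point), plate's mouth edge -64 mm, base's front edge -94 mm.
- dock_mouth (a point): Middle of the dock's mouth, on the base's upper face, below the plate's front edge, 64 mm before dock_seat. Axes as the dock's. Here the slot is flared to about 66 mm, narrowing to 42 mm within 30 mm.

How it is judged:
By the outcome, as a careful person would: the job done as asked, in the order asked, and still so for the second after the job is handed in, with the robot touching nothing.
It also fails if it takes over 40 s, if anything falls off the work surface, if the arm or the gripper's body presses on something with over 40 N, if the wrist force passes 120 N, or if a joint passes its speed limit or range.

## Working session

There is one attempt and no reset: what is moved stays moved. The work goes in short steps, Python scripts to look and compute and a tool call to move; the robot and the scene stay as the last step left them, time stands still between calls to the robot, and variables do not carry over. Pictures are saved under pics/ and viewed, about 8 in all and at most 12, crops included, and the job is handed in when it is done.

Besides the shell and the picture viewer there is one more tool, called in YAML: its name, and indented under it one key for each argument. step_arm: Moves the arm, as the interface text tells. Its arguments: {"type":"object","properties":{"linear":{"type":"array"},"twist":{"type":"array"},"jaw":{"type":"array"}},"required":["linear","twist","jaw"]}

```bash
mkdir -p pics
cat > h.py <<'E'
import numpy as np, cv2
from station import manip
def grab(n):
    s=manip.get_state(); f=manip.grab_frame(n)
    if n=="wrist":
        T=np.eye(4);T[:3,:3]=np.array(s["ee_rot"]);T[:3,3]=s["tool_pos"]
        T=T@np.array(f["T_tool_cam"])
    else:
        R=np.array(f["R"]);T=np.eye(4);T[:3,:3]=R.T;T[:3,3]=-R.T@np.array(f["t"])
    f["T"]=T
    return f
def world(f,uv,z=None):
    "world point of pixels; from depth, or on plane z"
    uv=np.atleast_2d(np.float64(uv)); n=cv2.undistortPoints(uv[:,None],np.array(f["K"]),np.array(f["distortion"]))[:,0]
    r=np.c_[n,np.ones(len(n))]; d=r@f["T"][:3,:3].T; o=f["T"][:3,3]
    k=(z-o[2])/d[:,2] if z is not None else np.array([f["range_z"][int(v),int(u)] for u,v in uv])
    return o+d*k[:,None]
E
python3 - <<'E'
from h import *
import pickle
s=manip.get_state();print(s, manip.grip_point_offset)
for n in("side","top"):
    f=grab(n);pickle.dump(f,open(n+".pkl","wb"));cv2.imwrite(f"pics/{n}0.png",f["color"]);print(n,f["T"].round(3).tolist())
E
```

```text
{'time_s': 0.0, 'joints': array([-8.47401626e-01,  3.85549346e-01,  6.66403470e-03, -5.06695128e-04,
       -1.19401065e+00, -2.58603818e-01]), 'qd': array([-8.47228386e-05, -9.62693260e-04, -8.14643085e-04,  8.08696978e-04,
        5.75268143e-04,  8.33529442e-04]), 'effort': array([ 2.89876689e-04, -3.90667999e+01,  1.87410271e+01,  4.21979874e+00,
        1.10823297e-02, -2.05463721e-04]), 'tool_pos': array([ 0.27990556, -0.55815683,  0.22147777]), 'ee_rot': array([[-1.03662985e-03, -4.48067660e-01,  8.93999048e-01],
       [ 1.88564527e-03,  8.93997063e-01,  4.48068852e-01],
       [-9.99997685e-01,  2.15024663e-03, -8.18473778e-05]]), 'contact_force': array([-0.38512581,  0.72403078,  0.58527643]), 'wrist_torque': array([-0.01646049,  0.03431834,  0.01003983]), 'opening': 0.08721523203373359} 0.0187
side [[-0.919, -0.237, 0.314, 0.293], [-0.393, 0.513, -0.763, 0.632], [0.019, -0.825, -0.565, 0.538], [0.0, 0.0, 0.0, 1.0]]
top [[-0.0, -0.988, 0.153, 0.39], [-1.0, 0.003, 0.016, -0.009], [-0.016, -0.153, -0.988, 0.975], [0.0, 0.0, 0.0, 1.0]]
```

View pics/top0.png

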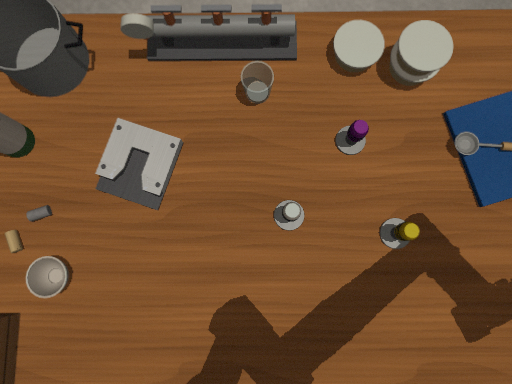

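View pics/side0.png

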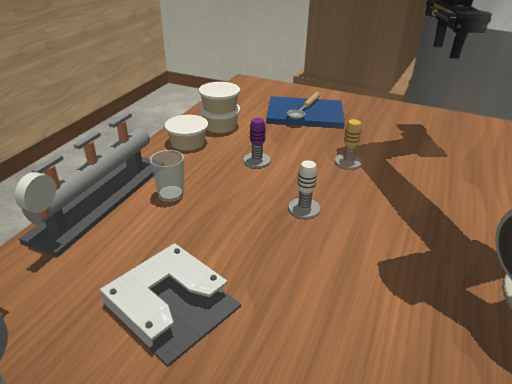

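The top view shows the purple head's flange at about (351,140), white at (289,215) and yellow at (395,233). The dock is around (140,160) with its mouth facing down the image (−x world). I'll enlarge the dock and the purple head.

Run:
```python
from h import *
import pickle
f=pickle.load(open("top.pkl","rb"));c=f["color"]
a=cv2.resize(c[110:215,85:195],None,fx=5,fy=5,interpolation=cv2.INTER_CUBIC)
b=cv2.resize(c[110:163,325:375],None,fx=5,fy=5,interpolation=cv2.INTER_CUBIC)
o=np.zeros((525,800,3),np.uint8);o[:,:550]=a;o[:265,550:]=b;cv2.imwrite("pics/crop.png",o)
for n,uv,z in(("purple",(351,140),.008),("ptop",(361,127),.11),("white",(289,215),.008),("yellow",(395,233),.008)):print(n,world(f,uv,z).round(4))
# flange depth fits
for n in("purple",):
    vv,uu=np.mgrid[115:165,325:385];P=world(f,np.c_[uu.ravel(),vv.ravel()])
    m=(P[:,2]>.06)&(P[:,2]<.13);print(P[m].mean(0),m.sum(),P[m].min(0),P[m].max(0))
```

```text
purple [[ 0.6398 -0.2077  0.008 ]]
ptop [[ 0.6397 -0.2072  0.11  ]]
white [[ 0.4748 -0.0695  0.008 ]]
yellow [[ 0.4362 -0.2939  0.008 ]]
[ 0.63585794 -0.20224114  0.09960461] 352 [ 0.62244397 -0.22326326  0.06040239] [ 0.65739215 -0.18824135  0.11379942]
```

View pics/crop.png

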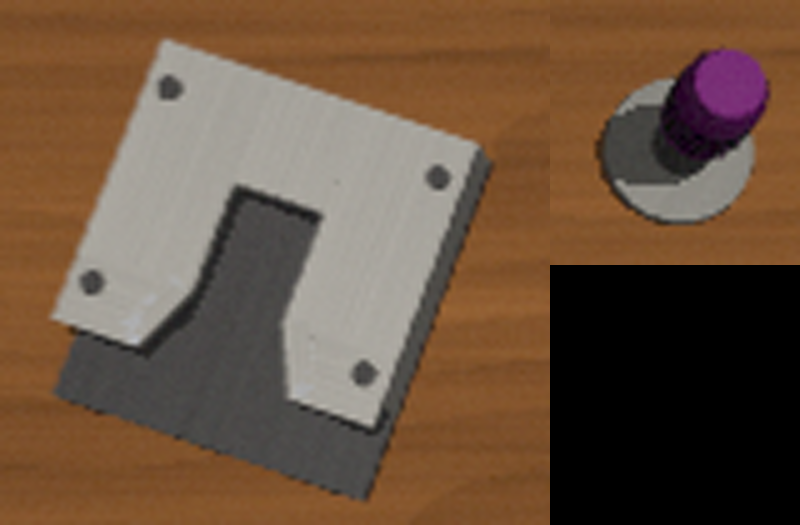

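The crop shows the plate corners at (163,40), (482,148), (375,428) and (53,318), and the slot end at (237,186)–(322,214). The purple top is at (732,82).

Run:
```python
from h import *
import pickle
f=pickle.load(open("top.pkl","rb"))
px=np.array([(163,40),(482,148),(375,428),(53,318),(237,186),(322,214),(170,88),(438,177),(364,373),(91,282)],float)/5+[85,110]-.4
W=world(f,px[:6],.036)[:,:2]
# seat frame: x into slot, y left
M=np.array([(66,73),(66,-73),(-64,-73),(-64,73),(16,21),(16,-21)])/1000
mc,wc=M.mean(0),W.mean(0);U,S,Vt=np.linalg.svd((M-mc).T@(W-wc));R=Vt.T@U.T
t=wc-R@mc;print("seat",t,"yaw deg",np.degrees(np.arctan2(R[1,0],R[0,0])),np.linalg.det(R));print(((M@R.T+t)-W).round(4))
d=R[:,0];print("dir",d,"mouth",t-.064*d,"front",t-.094*d, "start",t-.15*d)
print("purple",world(f,np.array([[732-550,82],[677-550,150]])/5+[325,110]-.4,.110)[0],world(f,np.array([[677-550,150]])/5+[325,110]-.4,.006))
print(W.round(3).tolist())
```

```text
seat [0.59839472 0.25343283] yaw deg -18.992332941377335 0.9999999999999998
[[-0.0001 -0.0009]
 [ 0.0011  0.0008]
 [-0.0006  0.0008]
 [-0.0006  0.    ]
 [ 0.0007  0.001 ]
 [-0.0005 -0.0017]]
dir [ 0.94556213 -0.32544163] mouth [0.53787875 0.27426109] front [0.50951188 0.28402434] start [0.4565604  0.30224907]
purple [ 0.64172682 -0.2072627   0.11      ] [[ 0.64122924 -0.20593512  0.006     ]]
[[0.685, 0.302], [0.636, 0.162], [0.515, 0.204], [0.562, 0.343], [0.62, 0.267], [0.607, 0.23]]
```

step_arm:
  linear:
    - [0,6,20]
    - [0,18,60]
    - [0,34,108]
    - [0,51,160]
    - [0,68,215]
    - [0,85,270]
    - [0,102,325]
    - [0,118,378]
    - [0,133,425]
    - [0,145,460]
    - [0,152,480]
    - [0,152,480]
  twist: [-2,-6,-10,-15,-20,-25,-30,-35,-40,-44,-44,-44]
  jaw: [1,1,1,1,1,1,1,1,1,1,1,1]

```text
time_s: 1.6
tool_pos: [0.6416, -0.2062, 0.2219]
ee_rot: [[-0.001, -0.944, 0.331], [0.0, 0.331, 0.944], [-1.0, 0.001, -0.0]]
contact_force: [-0.4, 0.4, -0.1]
opening: 0.0872
```

Run:
```python
from h import *
s=manip.get_state();print(s["tool_pos"],np.array(s["ee_rot"]).round(3),s["joints"].round(3))
f=grab("wrist");cv2.imwrite("pics/w1.png",f["color"])
P=f["T"][:3,3];print("cam",P)
vv,uu=np.mgrid[0:384:1,0:512:1];uv=np.c_[uu.ravel(),vv.ravel()]
W=world(f,uv);hsv=cv2.cvtColor(f["color"],cv2.COLOR_BGR2HSV).reshape(-1,3)
m=(hsv[:,0]>130)&(hsv[:,0]<165)&(hsv[:,1]>90)&(f["range_z"].ravel()>0)
t=m&(W[:,2]>.1)
print(m.sum(),W[m].min(0),W[m].max(0)); print(t.sum(),W[t].mean(0),(W[t].min(0)+W[t].max(0))/2,np.ptp(W[t],axis=0))
```

```text
[ 0.64159873 -0.20618545  0.22194366] [[-0.001 -0.944  0.331]
 [ 0.     0.331  0.944]
 [-1.     0.001 -0.   ]] [-0.072  0.47   0.142 -0.    -1.244 -0.265]
cam [ 0.61864696 -0.27572942  0.38324402]
1173 [ 0.59287491 -0.26805379  0.06135446] [ 0.70553953 -0.18401134  0.3432903 ]
1038 [ 0.64288585 -0.2140347   0.15713529] [ 0.64920722 -0.22603257  0.22165734] [0.11266462 0.08404245 0.24326592]
```

View pics/w1.png

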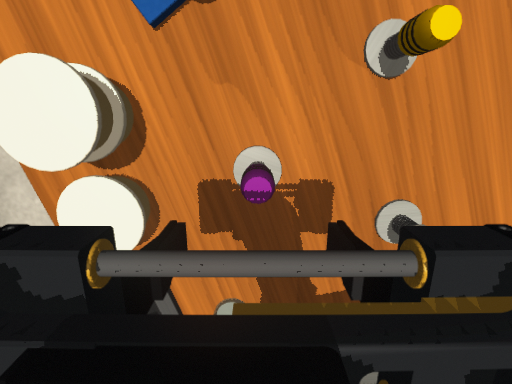

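The wrist view shows the purple grip's top at about (258,183), centred between the fingers, and its flange at about (257,168). Nothing is in the way of the descent.

Run:
```python
from h import *
s=manip.get_state();f=grab("wrist");R=np.array(s["ee_rot"])
hsv=cv2.cvtColor(f["color"],cv2.COLOR_BGR2HSV)[150:215,220:300]
m=cv2.inRange(hsv,(130,90,110),(170,255,255));v,u=np.nonzero(m);c=((u.min()+u.max())/2+220,(v.min()+v.max())/2+150);print(c,len(u))
p=world(f,c,.11)[0];print(p,"tool delta mm",(R.T@(p-s["tool_pos"])*1000).round(1))
p=world(f,(257.5,169),.008)[0];print(p,(R.T@(p-s["tool_pos"])*1000).round(1))
```

```text
(np.float64(257.0), np.float64(188.0)) 310
[ 0.64074786 -0.20912503  0.11      ] tool delta mm [112.2  -0.6  -1.9]
[ 0.6399714  -0.20850327  0.008     ] [ 2.142e+02  2.000e-01 -1.500e+00]
```

step_arm:
  linear:
    - [10,0,-1]
    - [30,0,-2]
    - [55,0,-2]
    - [80,0,-2]
    - [105,0,-2]
    - [130,0,-2]
    - [148,0,-2]
    - [157,0,-2]
    - [160,0,-2]
    - [160,0,-2]
    - [160,0,-2]
    - [160,0,-2]
  twist: [0,0,0,0,0,0,0,0,0,0,0,0]
  jaw: [1,1,1,1,1,1,1,1,1,1,0.6,0.4]

```text
time_s: 3.2
tool_pos: [0.6408, -0.2095, 0.0632]
ee_rot: [[0.001, -0.943, 0.332], [-0.0, 0.332, 0.943], [-1.0, -0.001, 0.0]]
contact_force: [0.3, 0.4, -0.3]
opening: 0.0744
```

step_arm:
  linear:
    - [0,0,0]
    - [0,0,0]
    - [0,0,0]
    - [0,0,0]
    - [-5,0,0]
    - [-15,0,0]
    - [-35,0,0]
    - [-60,0,0]
    - [-85,0,0]
    - [-105,0,0]
    - [-118,0,0]
    - [-120,0,0]
  twist: [0,0,0,0,0,0,0,0,0,0,0,0]
  jaw: [0.3,0.2,0.2,0.2,0.2,0.2,0.2,0.2,0.2,0.2,0.2,0.2]

```text
time_s: 4.7
tool_pos: [0.6408, -0.2096, 0.1837]
ee_rot: [[0.002, -0.943, 0.332], [-0.0, 0.332, 0.943], [-1.0, -0.002, 0.001]]
contact_force: [0.1, 0.2, -3.3]
opening: 0.0353
```

step_arm:
  linear:
    - [0,8,10]
    - [0,28,34]
    - [0,58,71]
    - [0,92,113]
    - [0,126,155]
    - [0,160,197]
    - [0,194,238]
    - [0,228,280]
    - [0,262,322]
    - [0,296,364]
    - [0,326,400]
    - [0,343,422]
  twist: [0,0,0,0,0,0,0,0,0,0,0,0]
  jaw: [0.2,0.2,0.2,0.2,0.2,0.2,0.2,0.2,0.2,0.2,0.2,0.2]

```text
time_s: 6.2
tool_pos: [0.4547, 0.3042, 0.1816]
ee_rot: [[-0.001, -0.944, 0.329], [-0.001, 0.329, 0.944], [-1.0, 0.001, -0.001]]
contact_force: [0.1, -0.4, -3.9]
opening: 0.0351
```

step_arm:
  linear:
    - [0,0,0]
    - [0,0,0]
    - [10,0,0]
    - [30,0,0]
    - [55,0,0]
    - [75,0,0]
    - [90,0,0]
    - [100,0,0]
    - [104,0,0]
    - [106,0,0]
    - [106,0,0]
    - [106,0,0]
  twist: [0,0,0,0,0,0,0,0,0,0,0,0]
  jaw: [0.2,0.2,0.2,0.2,0.2,0.2,0.2,0.2,0.2,0.2,0.2,0.2]

```text
time_s: 7.7
tool_pos: [0.457, 0.3026, 0.0771]
ee_rot: [[0.001, -0.943, 0.331], [0.001, 0.331, 0.943], [-1.0, -0.0, 0.001]]
contact_force: [0.2, 0.3, -2.1]
opening: 0.0353
```

Run:
```python
from h import *
s=manip.get_state();print(s["tool_pos"],s["contact_force"],s["joints"].round(2))
R=np.array(s["ee_rot"]);seat=np.array([.5984,.2534,.006+.0632]);print((R.T@(seat-s["tool_pos"])*1000).round(1))
f=grab("side");a=cv2.resize(f["color"][200:384,60:330],None,fx=2.9,fy=2.9,interpolation=cv2.INTER_CUBIC);cv2.imwrite("pics/s2.png",a)
```

```text
[0.45701835 0.3026494  0.07706004] [ 0.17985407  0.27881824 -2.08065139] [ 0.88  0.41 -0.37  0.   -0.79 -1.22]
[   7.9 -149.7    0.4]
```

View pics/s2.png

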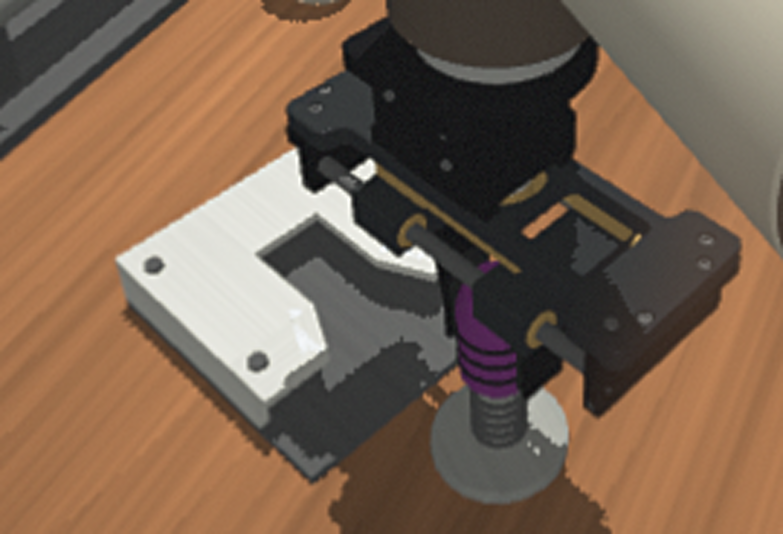

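The head hangs upright at about (500,440), in line with the slot. Its underside is 8 mm above the base and its flange top 8 mm below the plate, so I can slide in.

step_arm:
  linear:
    - [1,-4,0]
    - [2,-14,0]
    - [2,-28,0]
    - [2,-43,0]
    - [2,-58,0]
    - [2,-73,0]
    - [2,-88,0]
    - [2,-103,0]
    - [2,-118,0]
    - [2,-132,0]
    - [2,-141,0]
    - [2,-145,0]
  twist: [0,0,0,0,0,0,0,0,0,0,0,0]
  jaw: [0.2,0.2,0.2,0.2,0.2,0.2,0.2,0.2,0.2,0.2,0.2,0.2]

```text
time_s: 9.25
tool_pos: [0.594, 0.254, 0.0744]
ee_rot: [[-0.0, -0.943, 0.332], [-0.0, 0.332, 0.943], [-1.0, 0.0, -0.0]]
contact_force: [-0.1, -0.2, -3.2]
opening: 0.0356
```

Run:
```python
from h import *
s=manip.get_state();print(s["tool_pos"],s["contact_force"],s["joints"].round(2))
R=np.array(s["ee_rot"]);seat=np.array([.5984,.2534,.006+.0632]);print((R.T@(seat-s["tool_pos"])*1000).round(1),(R.T@s["contact_force"]).round(1))
f=grab("side");a=cv2.resize(f["color"][200:384,60:330],None,fx=2.9,fy=2.9,interpolation=cv2.INTER_CUBIC);cv2.imwrite("pics/s3.png",a)
```

```text
[0.59402777 0.2540075  0.07440917] [-0.06360054 -0.15078534 -3.22257071] [ 0.65  0.55 -0.12 -0.   -0.9  -0.99]
[ 5.2 -4.3  0.9] [ 3.2  0.  -0.2]
```

View pics/s3.png

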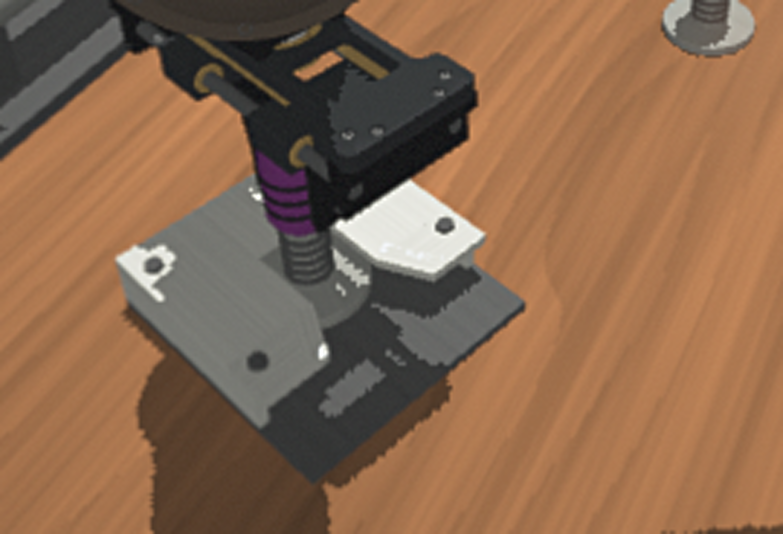

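The flange is under the plate with the neck in the slot at about (307,260), and no side force shows. I'll creep forward until the neck touches the closed end.

step_arm:
  linear:
    - [0,-2,0]
    - [0,-4,0]
    - [0,-6,1]
    - [0,-7,1]
    - [0,-8,1]
    - [0,-8,1]
  twist: [0,0,0,0,0,0]
  jaw: [0.2,0.2,0.2,0.2,0.2,0.2]

```text
time_s: 10.05
tool_pos: [0.6015, 0.2525, 0.0745]
ee_rot: [[-0.0, -0.943, 0.332], [-0.0, 0.332, 0.943], [-1.0, 0.0, -0.0]]
contact_force: [-0.1, 0.2, -4.4]
opening: 0.0355
```

step_arm:
  linear:
    - [0,-1,0]
    - [0,-1,0]
  twist: [0,0]
  jaw: [0.2,0.2]

```text
time_s: 10.3
tool_pos: [0.6025, 0.2522, 0.0746]
ee_rot: [[0.0, -0.943, 0.332], [0.0, 0.332, 0.943], [-1.0, -0.0, 0.0]]
contact_force: [-0.6, 0.0, -3.2]
opening: 0.0353
```

step_arm:
  linear:
    - [0,-1,0]
    - [0,-1,0]
  twist: [0,0]
  jaw: [0.2,0.2]

```text
time_s: 10.55
tool_pos: [0.6034, 0.2518, 0.0745]
ee_rot: [[-0.0, -0.943, 0.332], [0.0, 0.332, 0.943], [-1.0, 0.0, 0.0]]
contact_force: [0.0, 0.4, -3.2]
opening: 0.0355
```

step_arm:
  linear:
    - [0,-1,0]
    - [0,-1,0]
  twist: [0,0]
  jaw: [0.2,0.2]

```text
time_s: 10.8
tool_pos: [0.6037, 0.2517, 0.0745]
ee_rot: [[-0.001, -0.943, 0.332], [-0.0, 0.332, 0.943], [-1.0, 0.001, -0.0]]
contact_force: [-2.9, 1.4, -0.1]
opening: 0.0352
```

The neck touched the closed end at about +5.5 mm (3 N back). I'll ease off 1 mm and lower onto the base.

step_arm:
  linear:
    - [0,1,0]
    - [1,1,0]
    - [2,1,0]
    - [3,1,0]
    - [4,1,0]
    - [4,1,0]
  twist: [0,0,0,0,0,0]
  jaw: [0.2,0.2,0.2,0.2,0.2,0.2]

```text
time_s: 11.55
tool_pos: [0.6034, 0.2518, 0.0703]
ee_rot: [[-0.0, -0.943, 0.332], [-0.0, 0.332, 0.943], [-1.0, 0.0, -0.0]]
contact_force: [-0.9, 0.6, -3.2]
opening: 0.0353
```

step_arm:
  linear:
    - [1,0,0]
    - [1,0,0]
  twist: [0,0]
  jaw: [0.2,0.2]

```text
time_s: 11.8
tool_pos: [0.6034, 0.2519, 0.0695]
ee_rot: [[0.0, -0.943, 0.332], [-0.0, 0.332, 0.943], [-1.0, -0.0, 0.0]]
contact_force: [0.4, -0.5, -3.1]
opening: 0.0354
```

step_arm:
  linear:
    - [0.5,0,0]
    - [1,0,0]
    - [1,0,0]
  twist: [0,0,0]
  jaw: [0.2,0.2,0.2]

```text
time_s: 12.18
tool_pos: [0.6034, 0.2519, 0.0685]
ee_rot: [[0.0, -0.943, 0.332], [0.0, 0.332, 0.943], [-1.0, -0.0, 0.0]]
contact_force: [0.4, -0.9, -3.2]
opening: 0.0353
```

step_arm:
  linear:
    - [0.5,0,0]
    - [1,0,0]
    - [1,0,0]
  twist: [0,0,0]
  jaw: [0.2,0.2,0.2]

```text
time_s: 12.55
tool_pos: [0.6035, 0.2521, 0.0684]
ee_rot: [[0.001, -0.944, 0.331], [0.0, 0.331, 0.944], [-1.0, -0.001, 0.001]]
contact_force: [-1.8, -0.0, 3.2]
opening: 0.0352
```

It's standing on the base: the vertical force went from −3.2 to +3.2 N. Releasing and lifting.

step_arm:
  linear:
    - [0,0,0]
    - [0,0,0]
    - [0,0,0]
    - [0,0,0]
    - [0,0,0]
    - [0,0,0]
  twist: [0,0,0,0,0,0]
  jaw: [0.42,0.46,0.55,0.7,0.9,1]

```text
time_s: 13.3
tool_pos: [0.6034, 0.2519, 0.0675]
ee_rot: [[0.0, -0.943, 0.332], [0.0, 0.332, 0.943], [-1.0, -0.0, 0.0]]
contact_force: [0.4, 0.3, 1.0]
opening: 0.0699
```

step_arm:
  linear:
    - [-4,0,0]
    - [-14,0,0]
    - [-30,0,0]
    - [-50,0,0]
    - [-75,0,0]
    - [-100,0,0]
    - [-120,0,0]
    - [-130,0,0]
    - [-130,20,0]
    - [-130,50,0]
    - [-130,90,0]
    - [-130,120,0]
  twist: [0,0,0,0,0,0,0,0,0,0,0,0]
  jaw: [1,1,1,1,1,1,1,1,1,1,1,1]

```text
time_s: 14.8
tool_pos: [0.4887, 0.2918, 0.1978]
ee_rot: [[-0.0, -0.943, 0.331], [-0.0, 0.331, 0.943], [-1.0, 0.0, -0.0]]
contact_force: [0.5, 0.1, 0.0]
opening: 0.0869
```

Run:
```python
from h import *
s=manip.get_state();print(s["tool_pos"],s["contact_force"])
a=grab("side");b=grab("top")
A=cv2.resize(a["color"],(800,600))[230:600,100:600];B=cv2.resize(b["color"][110:210,85:185],(300,300),interpolation=cv2.INTER_CUBIC)
o=np.zeros((370,800,3),np.uint8);o[:,:500]=A;o[:300,500:]=B;cv2.imwrite("pics/f1.png",o)
import pickle;pickle.dump((a,b),open("f.pkl","wb"))
```

```text
[0.48871894 0.29183038 0.19775025] [0.54367798 0.07318189 0.04930575]
```

View pics/f1.png

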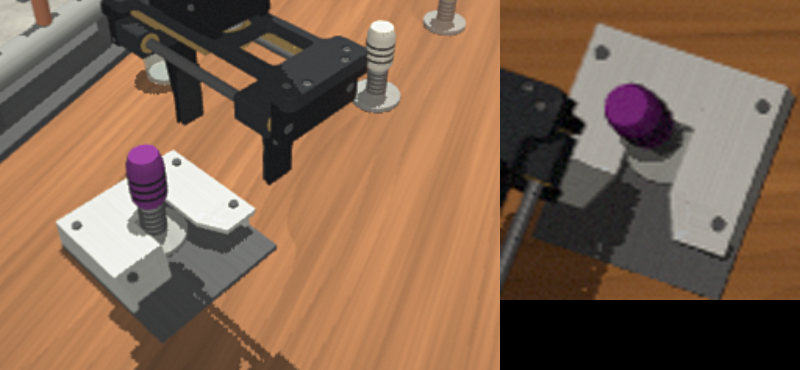

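The head stands upright and free in the slot, with its flange under the plate. In the top crop the purple top is at about (628,113). I'll check that number and hand in.

Run:
```python
from h import *
import pickle
a,b=pickle.load(open("f.pkl","rb"))
p=world(b,(128/3+85-.4,111/3+110-.4),.116)[0];d=p[:2]-[.5984,.2534];x=np.array([.9456,-.3254]);print("along",d@x,"across",d@[.3254,.9456])
t0=pickle.load(open("top.pkl","rb"))
for n,(u,v) in dict(white=(289,215),yellow=(395,233)).items():
    print(n,np.abs(t0["color"][v-20:v+20,u-20:u+25].astype(int)-b["color"][v-20:v+20,u-20:u+25]).mean())
manip.job_done()
```

```text
along 0.0021072352757301647 across 0.00023938041832875098
white 1.8748148148148147
yellow 13.03962962962963
the job is handed in; nothing more can be done
```

The purple head is docked, released and handed in at about 15 s. I gripped it from above, carried it to the mouth and slid it along the slot with its flange between the base and the plate. I stopped when the neck met the closed end, at about 3 N. Then I eased off about 1 mm, lowered it until the base pushed back, opened the jaws and moved the arm clear.

**Last checks:**
- **Position:** In the side and top pictures the head stands upright in the slot, with its flange under the plate. After release the force on the tool was about zero.
- **Disagreement along the slot:** The arm pose puts the axis about 5 mm past `dock_seat`, which is where the neck touches the closed end. The top camera puts it about 2 mm past, from a rough reading by eye. Across the slot it is centred to about 0.3 mm.
- **White head:** Its area in the top picture did not change.
- **Yellow head:** Its area did change in brightness. I think that is the arm's shadow having moved, because the arm never came near it, but I did not look at it again up close.

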